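# Load a well plate under the nozzle bridge of a plate dispenser and start it

### The arm

A 6-joint arm with a two-finger parallel gripper is mounted at the origin on the work surface. World frame = base frame: x ahead of the robot, y to its left, z up, the work surface at z = 0. Lengths are in mm, angles in rad, forces in N, time in s.
With the tool pointing down it reaches from about 300 to 1000 mm from the base axis. Payload 5.1 kg.
Tool frame: the origin (TCP) lies on the centre line of the jaws, within the pads' length; the fingertips stand 25 mm ahead of it and the grasp point (between the pads) lies 6 mm ahead of it; z points along the fingers, x is the direction in which the jaws open and shut, and the axes are right-handed (so a half turn about z gives the same grasp; the last joint's range is limited). The gripper opens to 95 mm and grips with 3 to 60 N. Pads are 20 mm wide; open, the fingers measure 119 mm over their backs; the gripper's body (75 mm by 180 mm) begins 59 mm behind the grasp point.
Start: joints at [-1.388, 0.124, 1.65, -0, 1.367, -0.083], TCP at [170.71, -627.17, 239.656] pointing down, gripper open.
Joint ranges: [-2.61, 2.61], [-1.02, 2.33], [0.03, 2.71], [-1.35, 4.49], [0.32, 2.68], [-2.91, 2.91]. Speed limits (rad/s): [2.57, 2.57, 3.14, 3.14, 3.14, 3.14].

### API

Orientations are given as [roll, pitch, yaw] about the fixed x, y, z axes, in that order (R = Rz(yaw) Ry(pitch) Rx(roll)).
In Python, from bench import get_obs, camera, camera_model, close_job, boxes_of gives the robot as it stands. The module is installed in compiled form; this text tells all that it offers.
- The arm moves only by the tool jog_arm, never from a script. Its argument "commands" is a list of rows, each a list of 3 entries, a list of its own where there are three numbers: the shift along the tool's x, y, z in mm, then the turn, a rotation vector about the tool's x, y, z in rad, then the opening in per cent of the stroke, from 0 (shut) to 100 (fully open). In form: [[[tx, ty, tz], [ax, ay, az], jaw], ...]. A call has 1 to 10 rows; each row shifts and turns the commanded pose from where the row before left it, along the tool's axes as they then stand; what a row does not reach is not made up. A row lasts 1/8 s, in which the tool goes at most 62.5 mm and 10.7 degrees, less where a joint would pass 70% of its speed; a pose out of reach is approached as far as the arm can. A call with a gripper value outside its range is refused whole. The fingers move at their own pace and stop on an object; "squeeze" is the grip in N (left out, the last holds). Time passes only in rows, so rows that do not move let the fingers close. It gives the time, the measured TCP pose, the force and the opening at its end, in the units of the state.
- get_obs(): the state, without advancing time (a new reading comes with each control period).
- camera(name): name is "scene" or "side" or "wrist"; returns the picture (384x512x3 uint8, red, green, blue); there is no depth.
- camera_model(name): a dict with "fx", "fy", "cx", "cy" (pixels), "world_from_camera" (4x4, takes a point from camera to world coordinates); the wrist camera has in their place "hand_eye" (4x4, takes a point from camera to tool coordinates, whose origin is the TCP and whose axes are the tool frame's). Camera axes: x right, y down, z forward; pixel columns grow to the right and rows downward; lengths in mm; the calibration is good to about 2 mm. A picture is of the moment at which its call begins: read the wrist's pose just before it. camera_model takes no time and is no camera call.
- close_job(): hands the job in, once; it reports no verdict.
Trained networks look in the newest picture that a camera, given by its name, has taken for a name from the list of things; names that differ only in an ending like _2 or _b are one class to them, and where a whole thing is asked for, a point or a joint stands for the part that bears it (a point fixed in the world has none). Each returns a list of dicts, best first, with "score" (0 to 1); they miss things now and then, are a little off and sometimes report something else, mostly with a low value. They report only what shows in the picture. A call takes as long as a camera call. They do not tell look-alikes from the thing itself.
- boxes_of(camera, query): "point" ([x, y, z] in mm, in world coordinates, good to about 4 mm: the middle of the surface that is visible of it).
The state is a dict: "time_s": time; "qpos": joint angles; "joint_vel": joint speeds; "joint_torque": joint torques, N m; "tcp_pos": TCP position; "tcp_rot": TCP orientation; "force": force on the tool from outside, world axes, zero at the start; "wrist_torque": the same for the moment, N m; "opening": finger opening in mm.
Only numpy, scipy, OpenCV 4.12 (cv2) and the standard library are available. Lean on these libraries where they do the work, as an engineer would, in place of code of your own. Each camera call takes 0.05 s, during which the arm holds its last target. There are 200 camera calls.

### The job

Load the plate dispenser with your fingertips: push the open 24-well plate, which lies askew on the instrument's front deck, square in front of the guide rails and slide it flat along the deck, under the low nozzle bridge, until it is fully home against the back stop; do not lift or tip the plate, and do not bump the bridge. Only when the plate is home, press the green start key fully in and let it go. Leave the red stop key and the other things standing around alone.

Things in the scene. Friction and masses are not known exactly. Their poses are not given: they have to be found in the camera images.
- dispenser: Fixed plate dispenser: white instrument with a dark flat deck, its top 18 mm over the bench. Origin on its underside, below the centre of the plate's home place; x points along the slide (front deck to back stop), y left, z up. Base x -235 to +165, y -170 to +170 mm; front deck x -235 to -90 mm is flat and clear. White pump housing from x +70 mm, 68 mm high over the bench (pump head to 95 mm).
- rail_mouth (a point): Point on the deck midway between the front ends of the two white guide rails, 50 mm before home; axes as the dispenser's. The rails are 9 mm high, inner faces 132 mm apart (y +-66), and run from here to 100 mm further on. Flared lead-ins widen from here to y +-78 mm at 38 mm further forward (-x).
- stop_face (a point): Point on the deck at the middle of the front face of the aluminium back stop, 42.75 mm beyond home; the stop is 110 mm wide and 13 mm high. The plate's far long side touches it when home
- bridge: White bridge over the deck with six steel nozzles below it, fixed. Origin on the deck under its middle, 14 mm beyond home; axes as the dispenser's. 38 mm deep (x +-19), 241 mm wide, columns at y +-94 to +-121 mm, top 56 mm (ports 62 mm) over the deck. Nozzle tips hang 24.5 mm over the deck, 4.5 mm over the plate's top. A bump is over 20 N from the robot or 12 N from the plate.
- home (a point): The point on the deck (18 mm over the bench) where the plate's origin lies when it is fully home; axes as the dispenser's. The plate at home sticks out 38 mm in front of the bridge.
- plate: Loose open white plate with 24 grey round wells, a rigid block 85.5 mm (its x) by 127.8 mm (its y) by 20 mm high, about 70 to 130 g, smooth plastic that slides easily. Origin at the centre of its underside. At the start it lies flat on the front deck, 150 to 175 mm before home, up to 50 mm to either side and turned up to 0.25 rad; its x axis points roughly along the slide.
- start_key (a joint): Green start key, 24 mm wide, in a round black collar 40 mm wide and 12 mm high on the white console right of the bridge (console 30 mm high over the bench, dispenser x -75 to +105, y -201 to -135 mm). Travel in m: 0 = up, 0.005 = fully in, straight down, about 4 N; springs back.
- start_key_top (a point): Middle of the top face of the green start key; 51 mm above the bench when up, 9 mm above its collar.
- stop_key (a joint): The red stop key, of the same make: 0 = up, 0.005 = fully in. Not to be pressed.
- stop_key_top (a point): Middle of the top face of the red stop key, 52 mm beyond the green one along the dispenser's x.
- vial: Small vial with red cap, 22 mm wide, 42 mm high, standing on the dispenser's deck at the left, outside the rails. Origin at the centre of its underside. Leave alone.
- tube50: Standing clear sample tube with blue cap, 33 mm wide, 116 mm high, on the bench left of the dispenser. Origin at the centre of its underside. Leave alone.
- beaker: Small glass beaker, 48 mm wide, 55 mm high, on the bench left of the dispenser. Origin at the centre of its underside. Leave alone.
- pot: Glass sample pot with yellow cap, 44 mm wide, 50 mm high, on the bench right of the dispenser. Origin at the centre of its underside. Leave alone.
- syringe: Large syringe lying on the bench right of the dispenser, 170 mm long along its x, 56 mm wide at its flange, 30 mm high. Origin on the bench under its barrel. Leave alone.
- lid: The plate's clear lid lying on the bench at the far left, 87.5 by 129.5 by 9 mm. Origin at the centre of its underside. Not needed; leave alone.
- bottle: Amber bottle with blue cap, 62 mm wide, 130 mm high, on the bench at the left. Origin at the centre of its underside. Leave alone.
Mind the look-alikes: they are no part of the job. What is shaped like the plate but orange is not meant.

How it is judged (in metres and radians):
On the way, in this order (a step that is already met when the one before it is completed fails the run):
1. the plate lies flat, square and at rest, fully home against the back stop, the start key not yet pressed (x of plate in the frame of home between -0.003 and 0.004 m and y of plate in the frame of home between -0.005 and 0.005 m and z of plate in the frame of home below 0.003 m and angle between the x axis of plate and the x axis of home, either way round below 0.05 rad and angle between plate's own z axis and vertical below 0.03 rad and linear speed of plate below 0.01 m/s and value of joint start_key below 0.001 m), for 0.2 s.
2. the green start key is pressed fully in (value of joint start_key above 0.004 m), for 0.04 s.
At the end, for the whole second after the job is handed in: The plate lies flat and at rest on the deck, within 3 mm of the back stop, 5 mm of the rails' middle and square within 0.05 rad; after that the start key was pressed at least 4 of its 5 mm and is up again; the stop key is up; the other things lie within 15 mm of their places (all of step 1 and distance of each of vial, tube50, beaker, pot, syringe, lid, bottle from where it was at the start of the episode below 0.015 m and value of joint stop_key below 0.001 m); the robot touches nothing.
It fails at once if the plate is lifted more than 5 mm off the deck, pushed off the deck, or tipped more than 0.06 rad (z of plate in the frame of home above 0.005 m or z of plate in the frame of home below -0.006 m or angle between plate's own z axis and vertical above 0.06 rad).
It fails at once if the bridge is bumped: more than 20 N from the robot or 12 N from the plate (contact force between any of the arm, the fingers and bridge above 20 N or contact force between plate and bridge above 12 N).
It fails at once if the start key is pressed while the plate is not home (value of joint start_key above 0.0025 m and x of plate in the frame of home below -0.004 m).
It fails at once if the red stop key is pressed (value of joint stop_key above 0.0025 m).
It fails at once if one of the things standing around is moved more than 15 mm or knocked over (distance of any of vial, tube50, beaker, pot, syringe, lid, bottle from where it was at the start of the episode above 0.015 m or angle between any of vial, tube50, beaker, pot, syringe, lid, bottle's own z axis and vertical above 0.3 rad).
It also fails if it takes over 72 s, if anything falls off the work surface, if the arm or the gripper's body presses on something with over 40 N, if the wrist force passes 120 N, or if a joint passes its speed limit or range.

## Working session

There is one attempt and no reset: what is moved stays moved. The work goes in short steps, Python scripts to look and compute and a tool call to move; the robot and the scene stay as the last step left them, time stands still between calls to the robot, and variables do not carry over. Pictures are saved under pics/ and viewed, about 8 in all and at most 12, crops included, and the job is handed in when it is done.

Besides the shell and the picture viewer there is one more tool, called after "Emit:" as a command line: name --argument value ..., lists and objects as JSON in quotes. jog_arm: Moves the arm, as the interface text tells. Its arguments: {"type":"object","properties":{"commands":{"type":"array"},"squeeze":{"type":"number"}},"required":["commands"]}

```bash
mkdir -p pics; python3 - <<'E'
from bench import *
import cv2,numpy as np
o=get_obs();print(o['time_s'],o['tcp_pos'],o['tcp_rot'],o['opening'])
a=camera("scene");b=camera("side")
cv2.imwrite("pics/scene.png",a[:,:,::-1]);cv2.imwrite("pics/side.png",b[:,:,::-1])
for c in("scene","side"):
  for n in("plate","dispenser","bridge","start_key","stop_key","vial"):
    print(c,n,[(np.round(d['point']).tolist(),round(d['score'],2)) for d in boxes_of(c,n)][:4])
for c in("scene","side","wrist"):print(c,{k:np.round(v,3).tolist() for k,v in camera_model(c).items()})
E
```

```text
0.0 [ 170.61898415 -626.60463513  238.40553154] [-3.14143694e+00  2.03466307e-03 -1.30495360e+00] 95.00880609979946
scene plate [([266.0, -232.0, 20.0], 0.83), ([498.0, 53.0, 35.0], 0.56)]
scene dispenser [([675.0, 24.0, 25.0], 0.59)]
scene bridge [([671.0, 9.0, 76.0], 0.96), ([572.0, -182.0, 51.0], 0.23)]
scene start_key [([578.0, -179.0, 50.0], 0.41)]
scene stop_key []
scene vial [([698.0, 119.0, 45.0], 0.48)]
side plate [([255.0, -236.0, 21.0], 0.94), ([492.0, 52.0, 37.0], 0.75)]
side dispenser [([630.0, 6.0, 20.0], 0.79), ([340.0, 451.0, 6.0], 0.43)]
side bridge [([657.0, 2.0, 74.0], 0.92)]
side start_key [([570.0, -179.0, 46.0], 0.51), ([554.0, -271.0, 23.0], 0.32)]
side stop_key [([623.0, -191.0, 51.0], 0.54)]
side vial [([692.0, 121.0, 52.0], 0.62)]
scene {'fx': 482.791, 'fy': 482.791, 'cx': 253.493, 'cy': 195.346, 'world_from_camera': [[-0.831, 0.295, -0.471, 1057.799], [0.556, 0.434, -0.709, 978.944], [-0.005, -0.851, -0.525, 731.857], [0.0, 0.0, 0.0, 1.0]]}
side {'fx': 401.442, 'fy': 401.442, 'cx': 260.325, 'cy': 190.52, 'world_from_camera': [[-0.986, -0.122, 0.115, 379.664], [-0.167, 0.739, -0.653, 756.807], [-0.005, -0.663, -0.749, 807.283], [0.0, 0.0, 0.0, 1.0]]}
wrist {'fx': 300.981, 'fy': 300.981, 'cx': 258.212, 'cy': 195.412, 'hand_eye': [[1.0, -0.003, 0.001, -0.41], [0.002, 0.956, 0.294, -83.732], [-0.002, -0.294, 0.956, -145.179], [0.0, 0.0, 0.0, 1.0]]}
```

View pics/scene.png

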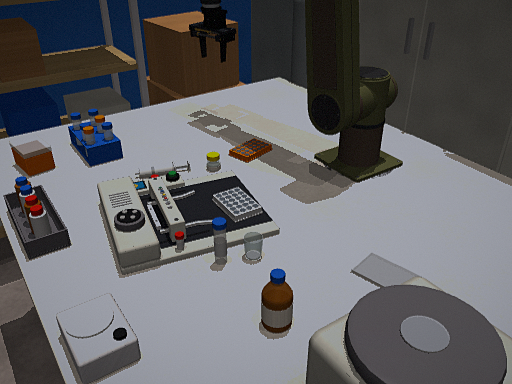

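View pics/side.png

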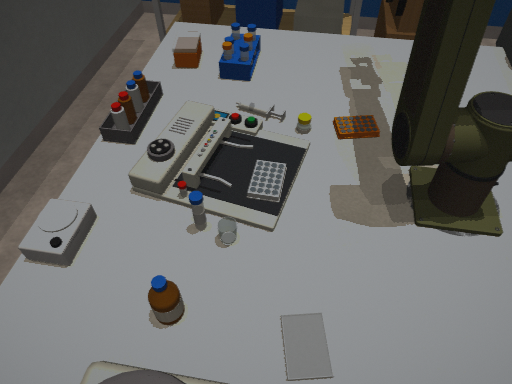

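Two things look like the plate. One is the orange tray at scene (250,149), world about (266,-232), which is a look-alike. The other is the white plate at scene (237,203), world about (498,53), lying on the dark deck. I choose the white one. Next I bring the wrist camera over the deck.

Emit:
jog_arm --commands '[[[-37.3,-38.9,0],[0,0,0],100],[[-37.3,-38.9,0],[0,0,0],100],[[-37.3,-38.9,0],[0,0,0],100],[[-37.3,-38.9,0],[0,0,0],100],[[-37.3,-38.9,0],[0,0,0],100],[[-37.3,-38.9,0],[0,0,0],100],[[-37.3,-38.9,0],[0,0,0],100]]'

```text
time_s: 1.58
tcp_pos: [365.5, -302.2, 240.0]
tcp_rot: [-3.141, -0.001, -1.305]
force: [-0.2, -0.3, -0.2]
opening: 95.2
```

Emit:
jog_arm --commands '[[[-37.3,-38.9,0],[0,0,0],100],[[-37.3,-38.9,0],[0,0,0],100],[[-37.3,-38.9,0],[0,0,0],100],[[-37.3,-38.9,0],[0,0,0],100],[[-37.3,-38.9,0],[0,0,0],100],[[-37.3,-38.9,0],[0,0,0],100],[[-37.3,-38.9,0],[0,0,0],100]]'

```text
time_s: 2.45
tcp_pos: [559.8, 21.5, 240.0]
tcp_rot: [-3.141, -0.0, -1.305]
force: [-0.6, -0.4, -0.7]
opening: 95.1
```

Emit:
jog_arm --commands '[[[0,0,0],[0,0,-0.18],100],[[0,0,0],[0,0,-0.18],100],[[0,0,0],[0,0,-0.18],100],[[0,0,0],[0,0,-0.18],100],[[0,0,0],[0,0,-0.18],100],[[0,0,0],[0,0,-0.18],100],[[0,0,0],[0,0,0],100],[[0,0,0],[0,0,0],100]]'

```text
time_s: 3.45
tcp_pos: [559.0, 19.7, 239.7]
tcp_rot: [-3.142, -0.0, -0.228]
force: [-0.2, -0.4, -0.4]
opening: 94.9
```

```bash
python3 - <<'E'
from bench import *
import cv2,numpy as np
o=get_obs();print(o['time_s'],o['tcp_pos'],o['tcp_rot'],o['force'])
np.savez("w1.npz",p=o['tcp_pos'],r=o['tcp_rot'])
a=camera("wrist");cv2.imwrite("pics/w1.png",a[:,:,::-1])
for n in("plate","bridge","start_key","stop_key","vial"):
    print(n,[(np.round(d['point']).tolist(),round(d['score'],2)) for d in boxes_of("wrist",n)][:3])
E
```

```text
3.45 [559.0326798   19.73417223 239.72195862] [-3.14156618e+00 -1.48689031e-04 -2.27546176e-01] [-0.17505841 -0.43321834 -0.4065231 ]
plate [([488.0, 44.0, 38.0], 0.85)]
bridge [([663.0, 19.0, 75.0], 0.85)]
start_key [([576.0, -181.0, 51.0], 0.52)]
stop_key [([620.0, -190.0, 54.0], 0.54)]
vial [([692.0, 111.0, 62.0], 0.7)]
```

View pics/w1.png

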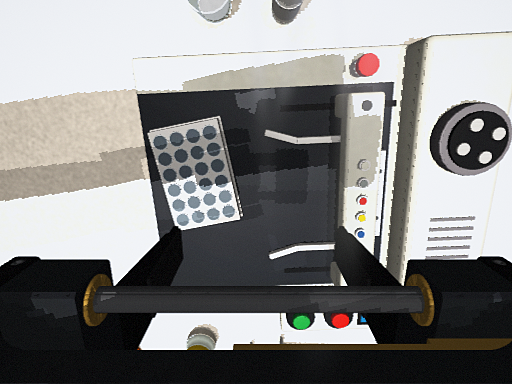

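The wrist view shows the white plate askew on the deck, with its top corners near (149,131), (219,117), (242,219) and (180,229). The rail bends are near (298,141) and (305,246), the green key is at (301,321) and the red key at (341,321). I'll fit poses to these and check them with an overlay.

```bash
cat > h.py <<'E'
import numpy as np,cv2
from scipy.spatial.transform import Rotation as R
from scipy.optimize import least_squares
from bench import camera_model
def cam(p,r):
    m=camera_model("wrist");T=np.eye(4);T[:3,:3]=R.from_euler('xyz',r).as_matrix();T[:3,3]=p
    return m,T@m["hand_eye"]
def ray(m,W,uv,z):
    d=W[:3,:3]@[(uv[0]-m["cx"])/m["fx"],(uv[1]-m["cy"])/m["fy"],1];o=W[:3,3]
    return o+d*(z-o[2])/d[2]
def proj(m,W,P):
    c=(np.asarray(P,float)-W[:3,3])@W[:3,:3]
    return np.c_[c[:,0]/c[:,2]*m["fx"]+m["cx"],c[:,1]/c[:,2]*m["fy"]+m["cy"]]
def place(pose,L):  # local (x,y,z) -> world
    x,y,a=pose;L=np.asarray(L,float);c,s=np.cos(a),np.sin(a)
    return np.c_[x+c*L[:,0]-s*L[:,1],y+s*L[:,0]+c*L[:,1],L[:,2]]
def fit(m,W,L,uv,x0):
    f=lambda v:(proj(m,W,place([v[0]*100,v[1]*100,v[2]],L))-uv).ravel()
    s=least_squares(f,[x0[0]/100,x0[1]/100,x0[2]]).x;v=np.array([s[0]*100,s[1]*100,s[2]])
    return v,np.round(f(s).reshape(-1,2),1)
PL=[[-42.75,63.9,38],[42.75,63.9,38],[42.75,-63.9,38],[-42.75,-63.9,38]]
E
python3 - <<'E'
from h import *
d=np.load("w1.npz");m,W=cam(d['p'],d['r']);im=cv2.imread("pics/w1.png")
g=im.astype(int)
hsv=cv2.cvtColor(im,cv2.COLOR_BGR2HSV)
def cen(mask,x0,x1,y0,y1):
    ys,xs=np.nonzero(mask[y0:y1,x0:x1]);return xs.mean()+x0,ys.mean()+y0,len(xs)
G=cen((hsv[...,0]>45)&(hsv[...,0]<85)&(hsv[...,1]>120)&(hsv[...,2]>60),280,322,300,345)
Rr=cen(((hsv[...,0]<8)|(hsv[...,0]>172))&(hsv[...,1]>120)&(hsv[...,2]>60),322,362,300,345)
print(G,Rr,ray(m,W,G[:2],51),ray(m,W,Rr[:2],51))
# rail bends (inner faces, top z 27), lead-in ends, base front-left corner
L=[[-50,66,27],[-50,-66,27],[-88,78,27],[-88,-78,27],[-235,170,18]]
uv=np.array([[298,143],[305,245],[266,133],[270,257],[134,58]])
v,res=fit(m,W,L,uv,[650,10,-.2]);print("disp",v,res.tolist())
for q in (G,Rr):
    w=ray(m,W,q[:2],51);c,s=np.cos(v[2]),np.sin(v[2]);dx=w[:2]-v[:2];print("key in disp",c*dx[0]+s*dx[1],-s*dx[0]+c*dx[1])
p,res=fit(m,W,PL,np.array([[149,131],[219,117],[242,219],[180,229]]),[490,45,-.3]);print("plate",p,res.tolist())
big=cv2.resize(im[40:345,120:380],None,fx=3,fy=3)[:,:,:];big=cv2.resize(im,None,fx=3,fy=3,interpolation=cv2.INTER_CUBIC)
def poly(pts,col,cl=True):
    cv2.polylines(big,[np.int32((proj(m,W,pts)+.5)*3)],cl,col,1)
poly(place(p,PL),(0,0,255));q=np.array(PL);q[:,2]=18;poly(place(p,q),(255,0,255))
for sg in(1,-1):poly(place(v,[[-88,78*sg,27],[-50,66*sg,27],[50,66*sg,27]]),(0,255,0),False)
poly(place(v,[[-235,170,18],[165,170,18],[165,-170,18],[-235,-170,18]]),(255,255,0))
poly(place(v,[[-5,121,74],[33,121,74],[33,-121,74],[-5,-121,74]]),(0,255,255))
cv2.imwrite("pics/ov1.png",cv2.resize(big[60:1040,340:1340],(800,784))[:600])
E
```

```text
(np.float64(300.9850746268657), np.float64(321.6666666666667), 201) (np.float64(339.46610169491527), np.float64(319.54661016949154), 236) [ 570.16395101 -184.01760385   51.        ] [ 620.6942521  -192.38208914   51.        ]
disp [ 6.53286871e+02 -2.90236442e+01 -1.76540849e-01] [[1.9, 0.6], [-3.9, -0.3], [1.3, 2.0], [2.5, -2.7], [-1.9, -0.1]]
key in disp -54.61009617664456 -167.18338655712537
key in disp -3.396167943556115 -166.54346693052344
plate [ 4.89583696e+02  3.53400444e+01 -3.44525725e-02] [[-2.0, -0.8], [1.7, -2.0], [2.5, 0.8], [-2.3, 3.1]]
```

View pics/ov1.png

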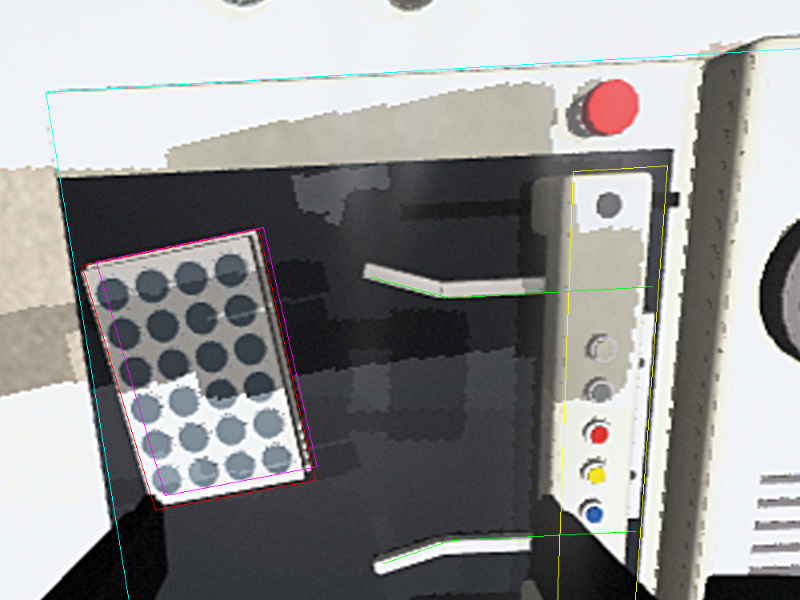

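```bash
python3 - <<'E'
from h import *
d=np.load("w1.npz");m,W=cam(d['p'],d['r'])
M=[(47,92,18,1,170),(690,61,18,1,170),(60,178,18,0,-235),(105,500,18,0,-235),(443,297,27,1,66),(540,293,27,1,66),(445,541,27,1,-66),(530,537,27,1,-66),
(443,297,27,0,-50),(445,541,27,0,-50),(365,270,27,0,-88),(378,568,27,0,-88),(652,178,74,0,33),(637,510,74,0,33),(573,178,74,0,-5),(553,490,74,0,-5)]
P=[ray(m,W,((340+a*1.25)/3-.5,(60+b*1.25)/3-.5),z)[:2] for a,b,z,_,_ in M]
def f(v):
    c,s=np.cos(v[2]),np.sin(v[2]);o=[]
    for q,(a,b,z,ax,val) in zip(P,M):
        dx=q-v[:2]*100;o.append([c*dx[0]+s*dx[1],-s*dx[0]+c*dx[1]][ax]-val)
    return np.array(o)
r=least_squares(f,[6.5,-.2,-.18],loss='soft_l1',f_scale=2);v=r.x*[100,100,1]
print(v);print(np.round(f(r.x),1))
c,s=np.cos(v[2]),np.sin(v[2])
for n,w in (("plate",(489.6,35.3)),("key",(570.2,-184))):
    dx=np.array(w)-v[:2];print(n,c*dx[0]+s*dx[1],-s*dx[0]+c*dx[1])
E
```

```text
[ 6.50179524e+02 -2.91630180e+01 -1.84264823e-01]
[-1.  -1.5  2.  -0.8  0.9  0.6  0.2  0.5 -0.4 -0.2 -0.3  0.6 -3.7  0.8
  2.1 -0.9]
plate -169.67227037449175 33.949738873133825
key -50.25573957887141 -166.86993688783005
```

Emit:
jog_arm --commands '[[[-35,-10,30],[0,0,0],100],[[-35,-10,30],[0,0,-0.1],100],[[0,0,30],[0,0,-0.093],100],[[0,0,0],[0,0,0],100],[[0,0,0],[0,0,0],100]]'

```text
time_s: 4.38
tcp_pos: [496.2, 54.8, 151.0]
tcp_rot: [-3.141, -0.002, -0.034]
force: [-0.9, -0.3, 0.5]
opening: 95.2
```

Emit:
jog_arm --commands '[[[-7,15,30],[0,0,0],100],[[0,0,10],[0,0,0],100],[[0,0,0],[0,0,0],100],[[0,0,0],[0,0,0],100]]'

```text
time_s: 4.88
tcp_pos: [489.0, 40.3, 111.1]
tcp_rot: [-3.141, -0.002, -0.032]
force: [0.2, 1.0, 0.6]
opening: 95.2
```

```bash
python3 - <<'E'
from bench import *
from h import *
o=get_obs();print(o['time_s'],o['tcp_pos'],o['tcp_rot'],o['force'])
np.savez("w2.npz",p=o['tcp_pos'],r=o['tcp_rot'])
a=camera("wrist")[:,:,::-1].copy();cv2.imwrite("pics/w2.png",a);m,W=cam(o['tcp_pos'],o['tcp_rot'])
b=cv2.resize(a,None,fx=1.5,fy=1.5)
p=[489.6,35.3,-.034];q=np.array(PL);q[:,2]=18
for L,c in((PL,(0,0,255)),(q,(255,0,255))):cv2.polylines(b,[np.int32(proj(m,W,place(p,L))*1.5)],True,c,1)
cv2.imwrite("pics/ov2.png",b)
E
```

```text
4.875 [488.97026794  40.30978547 111.09939691] [-3.14143160e+00 -2.28769357e-03 -3.20968855e-02] [0.18655122 1.04867799 0.5983106 ]
```

View pics/ov2.png

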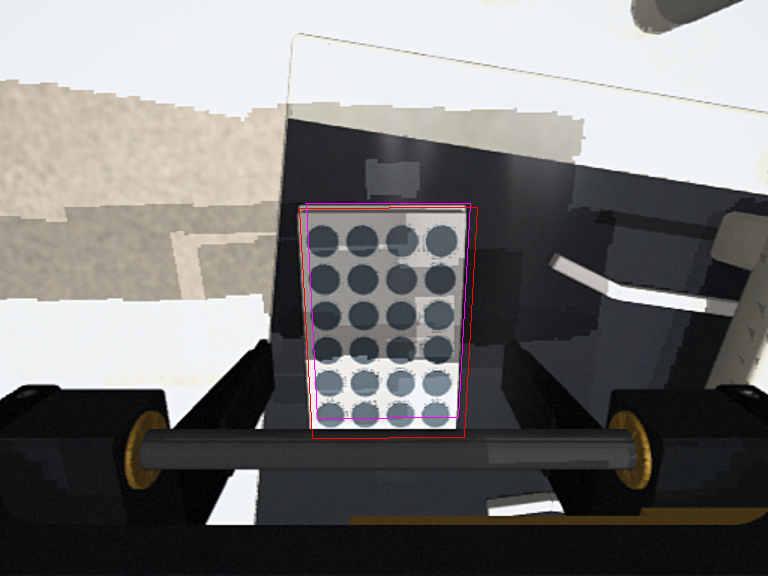

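The plate shows at (300–465, 208–428) in the overlay, about 2.5 mm nearer the robot than my fit, with the yaw agreeing. I shift by that and descend astride it.

Emit:
jog_arm --commands '[[[-2.5,4,15],[0,0,0],100],[[0,0,20],[0,0,0],100],[[0,0,0],[0,0,0],100],[[0,0,10],[0,0,0],100],[[0,0,10],[0,0,0],100],[[0,0,8],[0,0,0],100],[[0,0,0],[0,0,0],100]]' --squeeze 5

```text
time_s: 5.8
tcp_pos: [484.5, 36.2, 45.8]
tcp_rot: [-3.142, 0.002, -0.032]
force: [-0.0, 0.2, -0.6]
opening: 95.0
```

Emit:
jog_arm --commands '[[[0,0,0],[0,0,0],80],[[0,0,0],[0,0,0],80],[[0,0,0],[0,0,0],80],[[0,0,0],[0,0,0],80],[[0,0,0],[0,0,0],80],[[0,0,0],[0,0,0],80]]' --squeeze 4

```text
time_s: 6.55
tcp_pos: [485.5, 36.2, 47.0]
tcp_rot: [-3.142, -0.001, -0.032]
force: [1.1, 0.3, 1.1]
opening: 85.5
```

Emit:
jog_arm --commands '[[[0,0,0],[0,0,0.05],80],[[0,0,0],[0,0,0.05],80],[[0,0,0],[0,0,0.052],80],[[11,8.5,0],[0,0,0],80],[[11,8.5,0],[0,0,0],80],[[11,8.5,0],[0,0,0],80],[[11,8.5,0],[0,0,0],80],[[0,0,0],[0,0,0],80],[[0,0,0],[0,0,0],80]]'

```text
time_s: 7.68
tcp_pos: [522.4, -5.7, 46.6]
tcp_rot: [3.141, -0.0, -0.184]
force: [0.1, -1.3, 0.9]
opening: 85.7
```

```bash
python3 - <<'E'
from bench import *
from h import *
o=get_obs();print(o['time_s'],o['tcp_pos'],o['tcp_rot'],o['force'])
np.savez("w3.npz",p=o['tcp_pos'],r=o['tcp_rot'])
a=camera("wrist")[:,:,::-1].copy();cv2.imwrite("pics/w3.png",a);m,W=cam(o['tcp_pos'],o['tcp_rot'])
b=cv2.resize(a,None,fx=1.5,fy=1.5)
t=o['tcp_pos'];p=[t[0],t[1],o['tcp_rot'][2]];q=np.array(PL);q[:,2]=18;PT=np.array(PL);PT[:,0]*=79.5/85.5;PT[:,1]*=121.8/127.8
v=[650.2,-29.2,-.184]
for L,c in((PT,(0,0,255)),(q,(255,0,255))):cv2.polylines(b,[np.int32(proj(m,W,place(p,L))*1.5)],True,c,1)
for sg in(1,-1):cv2.polylines(b,[np.int32(proj(m,W,place(v,[[-88,78*sg,27],[-50,66*sg,27],[0,66*sg,27]]))*1.5)],False,(0,255,0),1)
cv2.imwrite("pics/ov3.png",b)
E
```

```text
7.675 [522.3702741   -5.67016417  46.55691433] [ 3.14123731e+00 -4.56715064e-04 -1.84118631e-01] [ 0.14663558 -1.33022622  0.86188372]
```

View pics/ov3.png

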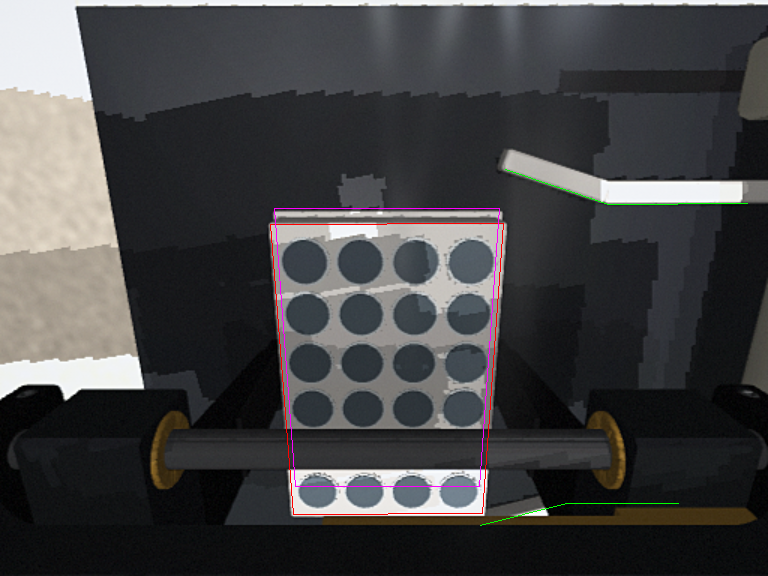

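The overlay matches: plate outline (red) and upper rail (green) coincide with the picture, so the plate is square and centred. Next I slide it, still gripped, into the rail mouth.

Emit:
jog_arm --commands '[[[9,0,0],[0,0,0],80],[[9,0,0],[0,0,0],80],[[9,0,0],[0,0,0],80],[[9,0,0],[0,0,0],80],[[0,0,0],[0,0,0],80]]'

```text
time_s: 8.35
tcp_pos: [558.4, -12.0, 46.6]
tcp_rot: [-3.142, -0.0, -0.184]
force: [0.7, 0.6, -1.4]
opening: 85.6
```

Emit:
jog_arm --commands '[[[6,0,0],[0,0,0],80],[[6,0,0],[0,0,0],80],[[5,0,0],[0,0,0],80],[[0,0,0],[0,0,0],80]]'

```text
time_s: 8.85
tcp_pos: [574.7, -15.1, 46.7]
tcp_rot: [-3.142, -0.0, -0.184]
force: [0.5, 0.0, -1.2]
opening: 85.7
```

Emit:
jog_arm --commands '[[[0,0,0],[0,0,0],100],[[0,0,0],[0,0,0],100],[[0,0,0],[0,0,0],100],[[0,0,-10],[0,0,0],100],[[0,0,-30],[0,0,0],100],[[0,0,-40],[0,0,0],100],[[-35,0,0],[0,0,0],100],[[-38,0,0],[0,0,0],100],[[0,0,0],[0,0,0],100]]'

```text
time_s: 9.98
tcp_pos: [500.7, -1.2, 126.8]
tcp_rot: [3.142, 0.0, -0.183]
force: [0.1, 0.3, -0.7]
opening: 94.8
```

Emit:
jog_arm --commands '[[[0,0,0],[0,0,-0.1746],100],[[0,0,0],[0,0,-0.1746],100],[[0,0,0],[0,0,-0.1746],100],[[0,0,0],[0,0,-0.1746],100],[[0,0,0],[0,0,-0.1746],100],[[0,0,0],[0,0,-0.1746],100],[[0,0,0],[0,0,-0.1746],100],[[0,0,0],[0,0,-0.1746],100],[[0,0,0],[0,0,-0.174],100],[[0,0,0],[0,0,0],100]]'

```text
time_s: 11.22
tcp_pos: [503.5, -1.8, 127.4]
tcp_rot: [3.14, -0.0, 1.385]
force: [-0.5, -0.5, 0.2]
opening: 95.3
```

```bash
python3 - <<'E'
from bench import *
from h import *
o=get_obs();t=o['tcp_pos'];print(o['time_s'],t,o['tcp_rot'],o['force'])
v=np.array([650.2,-29.2,-.184]);c,s=np.cos(v[2]),np.sin(v[2]);d=t[:2]-v[:2];print("disp",c*d[0]+s*d[1],-s*d[0]+c*d[1])
a=camera("wrist")[:,:,::-1].copy();m,W=cam(t,o['tcp_rot'])
b=cv2.resize(a,None,fx=1.5,fy=1.5)
p=[574.7,-15.1,-.184];q=np.array(PL);q[:,2]=18;PT=np.array(PL);PT[:,0]*=79.5/85.5;PT[:,1]*=121.8/127.8
for L,cc in((PT,(0,0,255)),(q,(255,0,255))):cv2.polylines(b,[np.int32(proj(m,W,place(p,L))*1.5)],True,cc,1)
for sg in(1,-1):cv2.polylines(b,[np.int32(proj(m,W,place(v,[[-88,78*sg,27],[-50,66*sg,27],[0,66*sg,27]]))*1.5)],False,(0,255,0),1)
cv2.imwrite("pics/ov4.png",b)
E
```

```text
11.225 [503.53362192  -1.81412834 127.37121027] [ 3.14022699e+00 -1.55287065e-04  1.38461193e+00] [-0.49224067 -0.46426645  0.23759551]
disp -149.20122152557616 0.08899541868595762
```

View pics/ov4.png

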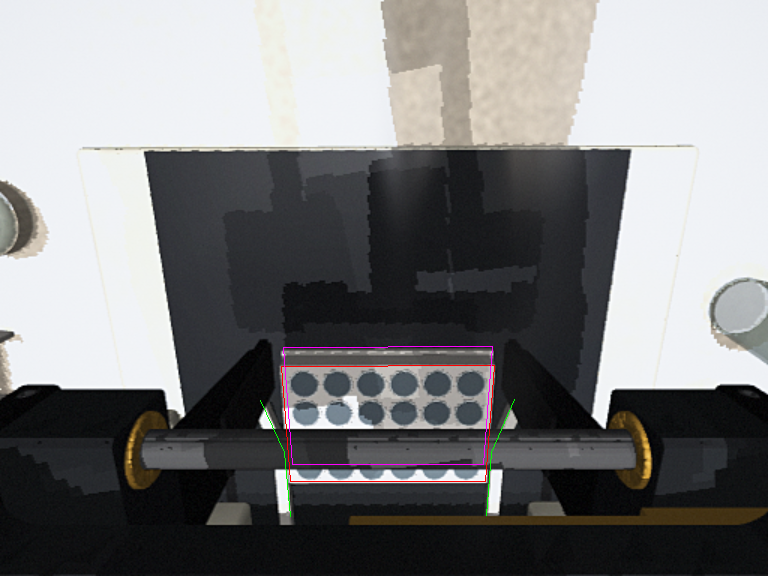

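Emit:
jog_arm --commands '[[[0,0,30],[0,0,0],100],[[0,0,30],[0,0,0],100],[[0,0,20.5],[0,0,0],100],[[0,0,0],[0,0,0],100],[[6,0,0],[0,0,0],100],[[-6,6,0],[0,0,0],100],[[0,6,0],[0,0,0],100],[[0,6,0],[0,0,0],100],[[0,6,0],[0,0,0],100],[[0,0,0],[0,0,0],100]]'

```text
time_s: 12.52
tcp_pos: [526.6, -6.2, 46.2]
tcp_rot: [3.141, 0.0, 1.387]
force: [-0.7, 0.4, 0.1]
opening: 95.2
```

Emit:
jog_arm --commands '[[[0,7,0],[0,0,0],100],[[0,7,0],[0,0,0],100],[[0,7,0],[0,0,0],100],[[0,7,0],[0,0,0],100],[[0,7,0],[0,0,0],100],[[0,7,0],[0,0,0],100],[[0,7,0],[0,0,0],100],[[0,7,0],[0,0,0],100],[[0,0,0],[0,0,0],100]]'

```text
time_s: 13.65
tcp_pos: [581.9, -16.4, 46.4]
tcp_rot: [3.141, -0.0, 1.387]
force: [-0.1, 0.5, 0.2]
opening: 95.2
```

```bash
cat > d.py <<'E'
from bench import *
from h import *
o=get_obs();t=o['tcp_pos'];print(o['time_s'],t,o['tcp_rot'],o['force'])
v=np.array([650.2,-29.2,-.184]);c,s=np.cos(v[2]),np.sin(v[2]);d=t[:2]-v[:2];print("disp",c*d[0]+s*d[1],-s*d[0]+c*d[1])
E
python3 d.py
```

```text
13.65 [581.9140627  -16.41426618  46.37275868] [ 3.14078857e+00 -2.34029332e-05  1.38679692e+00] [-0.09956263  0.47904137  0.21891635]
disp -69.47257325536907 0.0760724101399628
```

Emit:
jog_arm --commands '[[[0,4,0],[0,0,0],100],[[0,4,0],[0,0,0],100],[[0,3,0],[0,0,0],100],[[0,0,0],[0,0,0],100]]'

```text
time_s: 14.15
tcp_pos: [592.4, -18.4, 46.3]
tcp_rot: [3.141, -0.0, 1.387]
force: [0.1, -0.3, 0.4]
opening: 95.0
```

Emit:
jog_arm --commands '[[[0,1.5,0],[0,0,0],100],[[0,1.5,0],[0,0,0],100],[[0,0,0],[0,0,0],100]]'

```text
time_s: 14.52
tcp_pos: [594.7, -18.8, 46.1]
tcp_rot: [-3.141, 0.0, 1.387]
force: [-1.9, 1.8, 0.6]
opening: 94.9
```

Emit:
jog_arm --commands '[[[0,1,0],[0,0,0],100],[[0,1,0],[0,0,0],100],[[0,0,0],[0,0,0],100]]'

```text
time_s: 14.9
tcp_pos: [594.9, -18.8, 45.6]
tcp_rot: [-3.136, 0.0, 1.387]
force: [-8.8, 0.2, 4.8]
opening: 94.7
```

Force rose to about 9 N with the TCP about 3.5 mm short of the predicted contact point. That could be the stop, or a small model offset. I'll back off and look.

Emit:
jog_arm --commands '[[[0,-6,0],[0,0,0],100],[[0,-20,0],[0,0,0],100],[[0,-24,-30],[0,0,0],100],[[0,0,-50],[0,0,0],100],[[0,0,0],[0,0,0],100],[[0,0,0],[0,0,0],100]]'

```text
time_s: 15.65
tcp_pos: [547.9, -10.1, 126.1]
tcp_rot: [3.141, -0.0, 1.387]
force: [0.5, 0.3, 0.2]
opening: 95.0
```

```bash
cat >> d.py <<'E'
a=camera("wrist")[:,:,::-1].copy();m,W=cam(t,o['tcp_rot'])
b=cv2.resize(a,None,fx=3,fy=3,interpolation=cv2.INTER_CUBIC)
q=np.array(PL);q[:,2]=18;PT=np.array(PL);PT[:,0]*=79.5/85.5;PT[:,1]*=121.8/127.8
for L,cc in((PT,(0,0,255)),(q,(255,0,255))):cv2.polylines(b,[np.int32((proj(m,W,place(v,L))+.5)*3)],True,cc,1)
for sg in(1,-1):cv2.polylines(b,[np.int32((proj(m,W,place(v,[[-88,78*sg,27],[-50,66*sg,27],[0,66*sg,27]]))+.5)*3)],False,(0,255,0),1)
cv2.imwrite("pics/ov5.png",b[560:1060,360:1160])
E
python3 d.py
```

```text
15.65 [547.85241563 -10.09424606 126.11964859] [ 3.14054545e+00 -5.45046713e-05  1.38670134e+00] [0.47132956 0.29959302 0.23451641]
disp -104.11558273719358 0.05737037889632646
```

View pics/ov5.png

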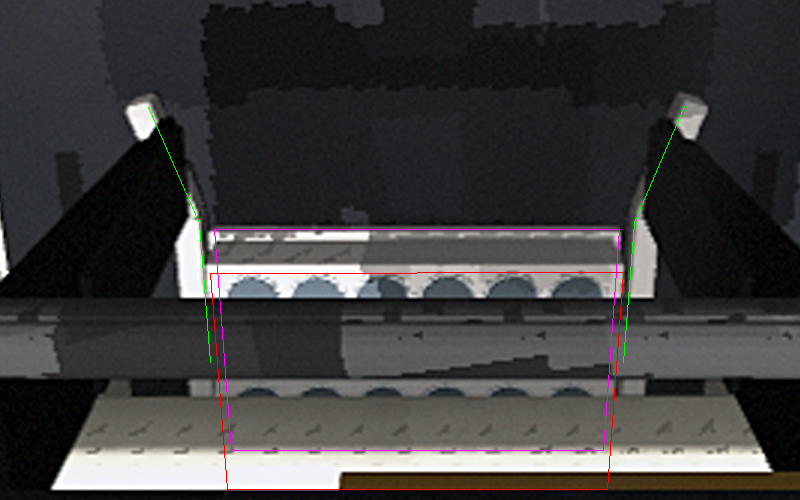

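```bash
python3 - <<'E'
import cv2,numpy as np
b=cv2.imread("pics/ov5.png");f=lambda x0,x1:cv2.resize(b[80:275,x0:x1],None,fx=3,fy=3)
cv2.imwrite("pics/z.png",np.hstack([f(100,230),f(600,730)]))
E
```

```text
(no output)
```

View pics/z.png

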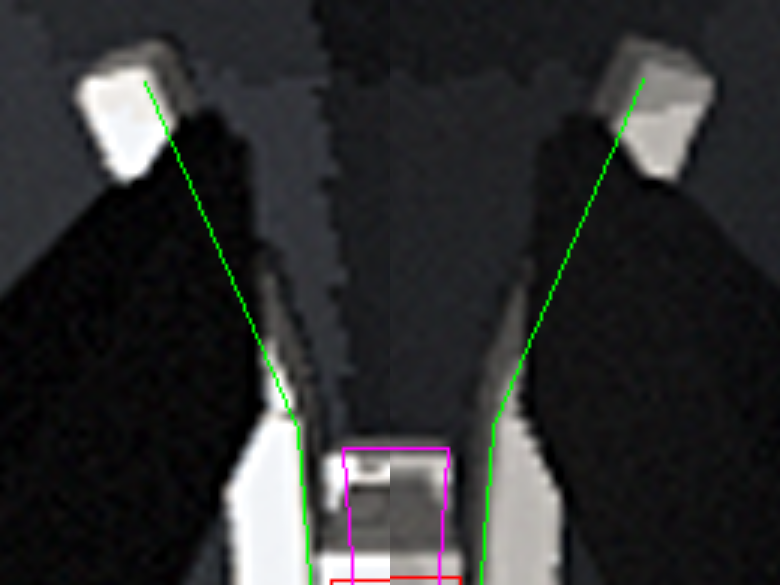

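Plate and rails are both shifted about 1.5–2 mm from my model, so plate relative to rails is home. It is centred, and it was hard against the stop. Next is the green key: first one closer look at it from above.

Emit:
jog_arm --commands '[[[0,0,-25],[0,0,0],100],[[-33,18.4,0],[0,0,0],100],[[-33,18.4,0],[0,0,0],100],[[-33,18.4,0],[0,0,0],100],[[-33,18.4,0],[0,0,0],100],[[-33,18.4,0],[0,0,0],100],[[0,0,0],[0,0,0],100],[[0,0,0],[0,0,0],100]]'

```text
time_s: 16.7
tcp_pos: [607.1, -188.5, 149.3]
tcp_rot: [-3.139, -0.001, 1.387]
force: [-0.3, 0.0, 0.9]
opening: 95.4
```

```bash
python3 - <<'E'
from bench import *
from h import *
o=get_obs();t=o['tcp_pos'];print(o['time_s'],t,o['tcp_rot'],o['force'])
a=camera("wrist")[:,:,::-1].copy();m,W=cam(t,o['tcp_rot']);cv2.imwrite("pics/w6.png",a)
hsv=cv2.cvtColor(a,cv2.COLOR_BGR2HSV);k=cv2.inRange(hsv,(45,110,50),(85,255,255))
n,l,s,c=cv2.connectedComponentsWithStats(k)
for i in range(1,n):
    if s[i,4]>60:
        w=ray(m,W,c[i],51);d=w-t;y=o['tcp_rot'][2]
        print(c[i],s[i],w,"tool shift",d[0]*np.cos(y)+d[1]*np.sin(y),d[0]*np.sin(y)-d[1]*np.cos(y))
print(boxes_of("wrist","start_key"))
E
```

```text
16.7 [ 607.13062886 -188.51137077  149.25234516] [-3.13857144e+00 -9.70904289e-04  1.38654060e+00] [-0.29182507  0.04936615  0.91440881]
[253.69586777 162.39008264] [240 148  29  29 605] [ 570.20187231 -185.35437438   51.        ] tool shift -3.6623411087712814 -36.88206805576071
[{'point': [571.8, -183.9, 57.0], 'score': 0.67}]
```

View pics/w6.png

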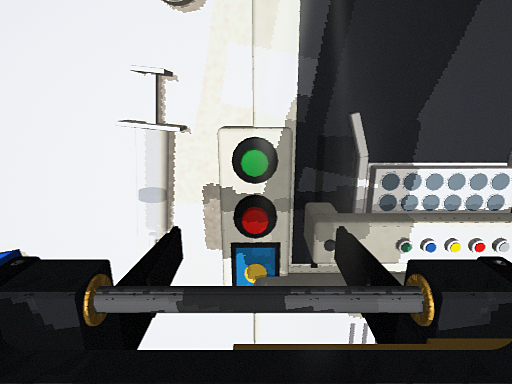

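Green key at pixel (254,162), red at (255,220). The green key's position (570,-185) agrees with the earlier measurement. I close the jaws, go over it and come down.

Emit:
jog_arm --commands '[[[-3.7,-18,0],[0,0,0],0],[[0,-19,0],[0,0,0],0],[[0,0,0],[0,0,0],0],[[0,0,0],[0,0,0],0],[[0,0,0],[0,0,0],0],[[0,0,20],[0,0,0],0],[[0,0,20],[0,0,0],0],[[0,0,20],[0,0,0],0],[[0,0,8],[0,0,0],0],[[0,0,0],[0,0,0],0]]'

```text
time_s: 18.05
tcp_pos: [570.3, -185.7, 81.9]
tcp_rot: [-3.14, -0.0, 1.387]
force: [0.5, -0.2, 0.4]
opening: 2.2
```

Emit:
jog_arm --commands '[[[0,0,4],[0,0,0],0],[[0,0,2],[0,0,0],0],[[0,0,2],[0,0,0],0],[[0,0,2],[0,0,0],0],[[0,0,1],[0,0,0],0],[[0,0,1],[0,0,0],0],[[0,0,0],[0,0,0],0],[[0,0,0],[0,0,0],0]]'

```text
time_s: 19.05
tcp_pos: [571.3, -186.1, 71.6]
tcp_rot: [3.141, 0.0, 1.387]
force: [0.3, 0.5, 2.6]
opening: 1.1
```

Emit:
jog_arm --commands '[[[0,0,1],[0,0,0],0],[[0,0,1],[0,0,0],0],[[0,0,0],[0,0,0],0],[[0,0,0],[0,0,0],0]]'

```text
time_s: 19.55
tcp_pos: [571.4, -186.2, 71.1]
tcp_rot: [3.141, 0.0, 1.387]
force: [-4.2, 1.3, 13.2]
opening: 0.7
```

Force rose to 13 N with the motion stopped, so the key is bottomed. I release it and retreat, then do a last check.

Emit:
jog_arm --commands '[[[0,0,-5],[0,0,0],0],[[0,0,-20],[0,0,0],0],[[0,0,-50],[0,0,0],0],[[0,0,-50],[0,0,0],0],[[0,40,0],[0,0,0],0],[[0,40,0],[0,0,0],0],[[0,0,0],[0,0,0],0],[[0,0,0],[0,0,0],0]]'

```text
time_s: 20.55
tcp_pos: [648.8, -200.3, 193.7]
tcp_rot: [-3.14, -0.0, 1.387]
force: [0.8, 0.5, 0.0]
opening: 0.6
```

```bash
python3 - <<'E'
from bench import *
import cv2
o=get_obs();print(o['time_s'],o['tcp_pos'],o['force'])
a=camera("wrist")[:,:,::-1]
cv2.imwrite("pics/w7.png",a)
E
```

```text
20.55 [ 648.82668269 -200.3209677   193.69671511] [8.37807434e-01 4.95157306e-01 4.33899559e-04]
```

View pics/w7.png

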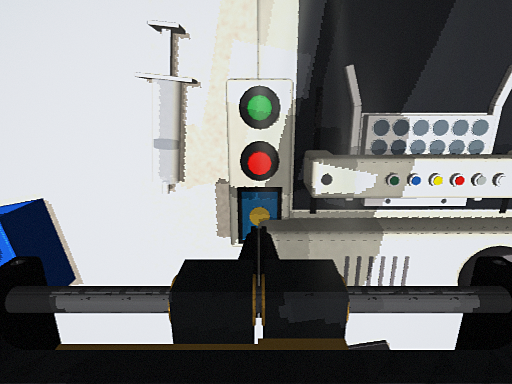

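```bash
python3 -c "
from bench import *
print(close_job())"
```

```text
the job is handed in; nothing more can be done
None
```

I loaded the plate, pressed and released the green key, and handed the job in at about 21 s. The hand-in gave no verdict.

- **Plate:** I gripped it lightly by its long sides, squared it on the deck and slid it into the rail mouth. Then I pushed it with both open fingertips until it stopped with about 9 N of push.
- **Home check:** The push ended about 3.5 mm short of my estimate. The close-up showed the rails were also 1.5–2 mm nearer than my model. The plate against the rails therefore fits fully home, centred and square. I could not see the contact at the back stop itself, because it is under the bridge.
- **Key:** The green key bottomed at about 13 N, with the fingertips about 5 mm below its rest height. I then released it.
- **Last picture:** The plate was still in place, both keys looked up, the syringe looked undisturbed, and the arm was clear with no force on it. I did not re-measure the other standing things, but the arm never came near them.

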